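# Brazing hearth: place the flange, shut the gas valve, open two turns and hold it

## Robot

A 6-joint arm with a two-finger parallel gripper is mounted at the origin on the work surface. World frame = base frame: x ahead of the robot, y to its left, z up, the work surface at z = 0. Lengths are in mm, angles in degrees, forces in N, time in s.
With the tool pointing down it reaches from about 325 to 775 mm from the base axis. Payload 5.5 kg.
Tool frame: the origin (TCP) lies midway between the tips of the shut fingers; the grasp point (between the pads) lies 19 mm behind it; z points along the fingers, y is the direction in which the jaws open and shut (so a half turn about z gives the same grasp; the last joint's range is limited). The gripper opens to 88 mm and grips with 3 to 60 N. Pads are 20 mm wide; open, the fingers measure 115 mm over their backs; the gripper's body (75 mm by 178 mm) begins 61 mm behind the grasp point.
Start: joints at [67.512, 5.22, 70.514, -0, 104.267, -3.249], TCP at [197.72, 566.501, 222.631] pointing down, gripper open.
Joint ranges: [-164.24, 164.24], [-49.07, 125.15], [9.68, 141.18], [-86.29, 266.29], [3.28, 154.24], [-151.56, 151.56]. Speed limits (degrees/s): [147.25, 147.25, 172.46, 180, 180, 180].

## Interface

Orientations are given as a 3x3 rotation matrix whose columns are the frame's x, y, z axes.
In Python, from workcell import bot, vision gives the robot as it stands.
- The arm moves only by the shell command python3 -m crank 'ROWS' [OPENING] [FORCE]. ROWS is JSON, one flat list of numbers, 6 for each row, row after row: the shift along the tool's x, y, z in units of 30 mm (1.0 is 30 mm), then the turn, a rotation vector about the tool's x, y, z in units of 5 degrees (1.0 is 5 degrees). In form: [tx, ty, tz, wx, wy, wz, tx, ty, tz, wx, wy, wz, ...]. A call has 1 to 5 rows; each row is the pose to reach, as a shift and turn from the pose commanded when the call began, along the tool's axes at that moment; what a row does not reach only later rows make up. A row lasts 1/10 s, in which the tool goes at most 50 mm and 8.59 degrees, less where a joint would pass 70% of its speed; a pose out of reach is approached as far as the arm can. A call with a gripper value outside its range is refused whole. OPENING is the gripper command: -1 is shut, 1 is fully open, values between are in proportion, set as the call begins (- or left out, the last holds). The fingers move at their own pace and stop on an object; FORCE is the grip in N (left out, the last holds). Time passes only in rows, so rows that repeat a pose let the fingers close. It gives the time, the measured TCP pose, the force and the opening at its end, in the units of the state.
- bot.get_state(): the state, without advancing time (a new reading comes with each control period).
- vision.capture(name): name is "scene" or "top" or "wrist"; returns a dict with "img" (420x560x3 uint8, blue, green, red), "fx", "fy", "cx", "cy" (pixels), "rvec" (rotation vector, rad) and "tvec" (3), from world to camera coordinates, as OpenCV has them. Camera axes: x right, y down, z forward; pixel columns grow to the right and rows downward; lengths in mm; the calibration is good to about 2 mm. The wrist camera is an equidistant fisheye: a pixel r from the principal point sees the ray r / f radians off the axis. A picture is of the moment at which its call begins. There is no depth.
- bot.close_job(): hands the job in, once; it reports no verdict.
The state is a dict: "clock": time; "joint_positions": joint angles; "qvel": joint speeds; "tau": joint torques, N m; "ee_pos": TCP position; "ee_rot": TCP orientation; "contact_force": force on the tool from outside, world axes, zero at the start; "ft_torque": the same for the moment, N m; "grip_width": opening from 0.0 (shut) to 1.0 (fully open).
Only numpy, scipy, OpenCV 4.12 (cv2) and the standard library are available. Lean on these libraries where they do the work, as an engineer would, in place of code of your own. Each camera call takes 0.05 s, during which the arm holds its last target.

## Task

Get the brazing hearth ready for me to light: slide the steel flange with its copper pipe stub across the hearth board, without lifting it, until it sits inside the white chalk ring in front of the burner. Only then set the burner's gas: wind the red valve wheel clockwise by its black handle until it comes up hard against its shut stop, then open it exactly two full turns counter-clockwise. Finish with the gripper still holding the black handle there, so the gas can be shut off at once, and leave everything else on the bench where it is.

Things in the scene. Friction and masses are not known exactly. Their poses are not given: they have to be found in the camera images.
- flange: workpiece: round steel pipe flange, 95 mm in diameter, 14 mm thick, 0.65 to 0.9 kg, lying flat and loose on the hearth board, 80 to 160 mm from the ring on the robot's side of it. On it a hub (44 mm across, 10 mm high) and an upright copper pipe stub 27 mm in diameter, its top 54 mm above the flange's underside. Origin: centre of the underside, z up
- chalk_ring (a point): centre of the white chalk ring (120 mm in diameter, line 4 mm wide) on top of the dark brown hearth board, 30 mm above the bench; its x axis points to the burner, z up. The board is flat, without a rim, and reaches 230 mm from here towards -x, 160 mm towards +x, 180 mm to each side. Hearth and valve may stand either way round, left or right
- burner_mouth (a point): centre of the mouth of the burner's steel flame tube (42 mm in diameter), about 97 mm from the ring's centre along its +x and 78 mm above the bench, pointing at the ring. Two firebricks stand 57 mm above the board either side of it, their near faces 105 mm from the ring's centre; the pipework behind reaches 120 mm above the bench
- gas_valve: fixed gas valve: grey cast globe valve in a yellow pipe along its y axis, which rises from the bench 96 mm either side. Origin: on the bench, on the wheel's vertical axis, z up. On top a red four-spoke handwheel, 129 mm over the rim, rim bar 13 mm thick, its centre 163 mm above the bench; it stays at that height. The stem in its middle reaches 180 mm at most
- gas_wheel (a joint): turn of the wheel in rad, growing counter-clockwise seen from above (opening): 0 = shut on its hard stop, 6.283 = one turn open, at most 28.3. Starts between 1.5 and 5. At 0 the handle lies straight out along the valve's +x, at a value v turned v counter-clockwise from it. About 0.22 N m (4 N at the handle) turns it; it stays where it is left
- valve_handle: the wheel's upright handle: black cylinder, 20 mm in diameter, 50 mm tall, revolving freely on its own vertical pin, so it need not turn with the gripper. Its axis is 58 mm from the wheel's axis; origin: centre of its lower end, 172.5 mm above the bench; top 222.5 mm above the bench
- handle_mid (a point): point on the handle's axis, 27 mm above its lower end (199.5 mm above the bench): a good height to grip
- flux_tin: round green tin, 54 mm across, 42 mm tall, standing on the hearth beside the ring; must be left alone
- spark_lighter: flint spark lighter of bent steel wire with a small round cup, about 110 mm long, lying on the hearth; must be left alone
- red_offcut: red painted flat-bar offcut, 100 x 30 x 6 mm, lying on the right side of the bench; must be left alone
- g_clamp: blue G-clamp, about 110 x 150 mm, lying on the bench on the robot's side of the valve; must be left alone
- chipping_hammer: chipping hammer, 270 mm long, lying on the right side of the bench; must be left alone
- wire_brush: wire brush with a wooden back, 270 mm long, on the left side of the bench; must be left alone
There are look-alikes about, which are no part of the job. Of the things like the flange, leave any that is blue; of the rest the larger one is meant.

How it is judged:
By the outcome, as a careful person would: the job done as asked, in the order asked, and still so for the second after the job is handed in, while the arm keeps its last pose, push and grip.
It also fails if it takes over 72 s, if anything falls off the work surface, if the arm or the gripper's body presses on something with over 40 N, if the wrist force passes 120 N, or if a joint passes its speed limit or range.

## Working session

There is one attempt and no reset: what is moved stays moved. The work goes in short steps, Python scripts to look and compute and a shell command to move; the robot and the scene stay as the last step left them, time stands still between calls to the robot, and variables do not carry over. Pictures are saved under pics/ and viewed, and the job is handed in when it is done.

```bash
ls; mkdir -p pics
python3 - <<'E'
from workcell import bot, vision
import cv2
print(bot.get_state())
for n in ("scene","top","wrist"):
    c=vision.capture(n); cv2.imwrite(f"pics/{n}0.png",c["img"])
    print(n,{k:v for k,v in c.items() if k!="img"})
E
```

```text
pics
{'clock': 0.0, 'joint_positions': array([ 6.75117571e+01,  5.26305683e+00,  7.05837206e+01,  7.15196454e-04,
        1.04264686e+02, -3.24724342e+00]), 'qvel': array([ 0.04230885,  0.024484  ,  0.16180351,  0.05002861,  0.00088738,
       -0.00257679]), 'tau': array([-1.01153975e-03, -4.46457911e+01, -4.06447113e+01,  6.97473320e-02,
        2.93074118e-02, -1.23213963e-04]), 'ee_pos': array([197.59547567, 566.21605245, 221.48925892]), 'ee_rot': array([[-9.44141763e-01,  3.29538710e-01, -7.55280631e-04],
       [ 3.29539552e-01,  9.44140069e-01, -1.79283916e-03],
       [ 1.22280804e-04, -1.94158917e-03, -9.99998108e-01]]), 'contact_force': array([ 0.18174769, -0.07280057, -0.23009583]), 'ft_torque': array([ 0.01201644, -0.05702096,  0.06257007]), 'grip_width': 1.0019230655901363}
scene {'fx': 388.1109231496937, 'fy': 388.1109231496937, 'cx': 282.1606447950881, 'cy': 206.69062482070046, 'rvec': array([ 1.457093  ,  1.82940858, -0.99851929]), 'tvec': array([ 190.16516689, -112.43384314, 1678.22002348])}
top {'fx': 484.0492378799264, 'fy': 484.0492378799264, 'cx': 280.9704833924177, 'cy': 201.31850409557578, 'rvec': array([ 2.1012426 , -2.16174196,  0.17130451]), 'tvec': array([ -63.11378133,  476.68732788, 1691.6540746 ])}
wrist {'fx': 325.19226210127806, 'fy': 325.19226210127806, 'cx': 283.56643685659435, 'cy': 209.19838044468986, 'rvec': array([-2.36627243, -1.68089597, -0.23391113]), 'tvec': array([-598.7844604 ,  -32.90776911,  391.67053321])}
```

View pics/top0.png

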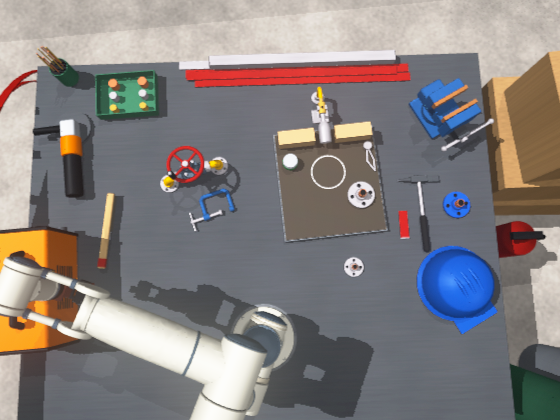

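View pics/scene0.png

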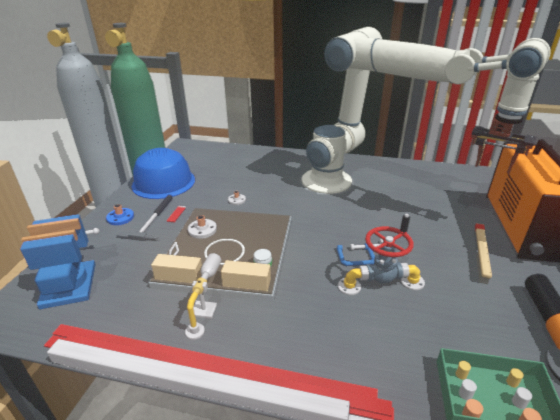

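View pics/wrist0.png

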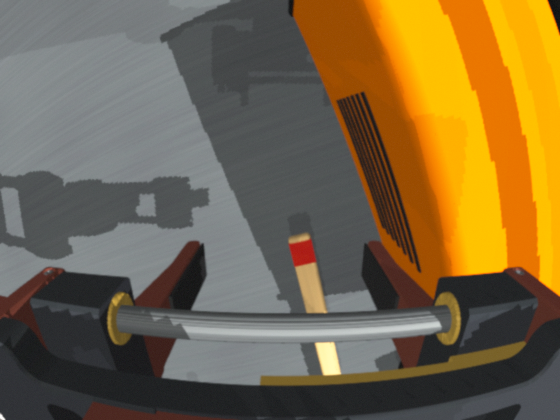

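The top view shows the flange at about (361,194), the chalk ring at (328,172), the burner at (323,130), the tin at (290,160) and the lighter at (370,155). The valve wheel is at (185,165). A smaller flange look-alike sits at (354,267) and a blue one at (457,205). Next I'll enlarge the relevant areas.

Run:
```python
import cv2
t=cv2.imread("pics/top0.png")
cv2.imwrite("pics/top_h.png",cv2.resize(t[85:250,260:420],None,fx=3.6,fy=3.6,interpolation=cv2.INTER_CUBIC))
cv2.imwrite("pics/top_v.png",cv2.resize(t[130:240,140:260],None,fx=5,fy=5,interpolation=cv2.INTER_CUBIC))
s=cv2.imread("pics/scene0.png")
cv2.imwrite("pics/sc_v.png",cv2.resize(s[200:300,320:440],None,fx=6,fy=6,interpolation=cv2.INTER_CUBIC))
cv2.imwrite("pics/sc_h.png",cv2.resize(s[180:300,130:300],None,fx=4.5,fy=4.5,interpolation=cv2.INTER_CUBIC))
```

```text
(no output)
```

View pics/top_h.png

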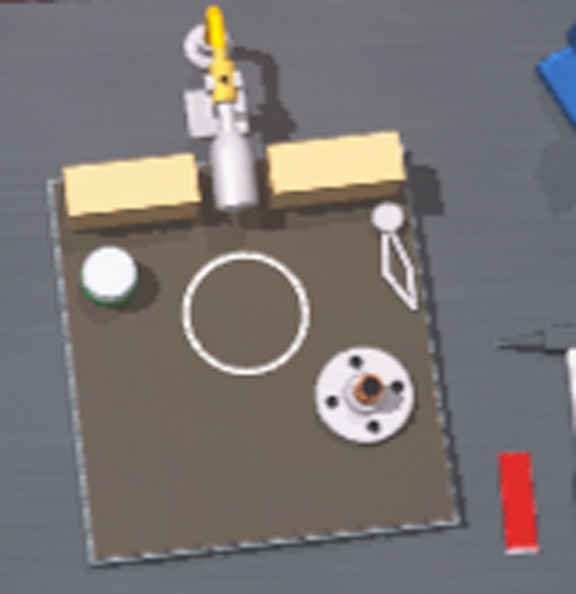

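View pics/top_v.png

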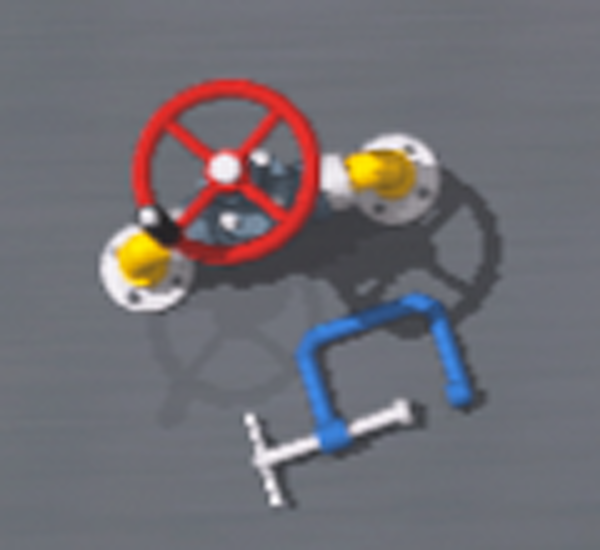

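View pics/sc_v.png

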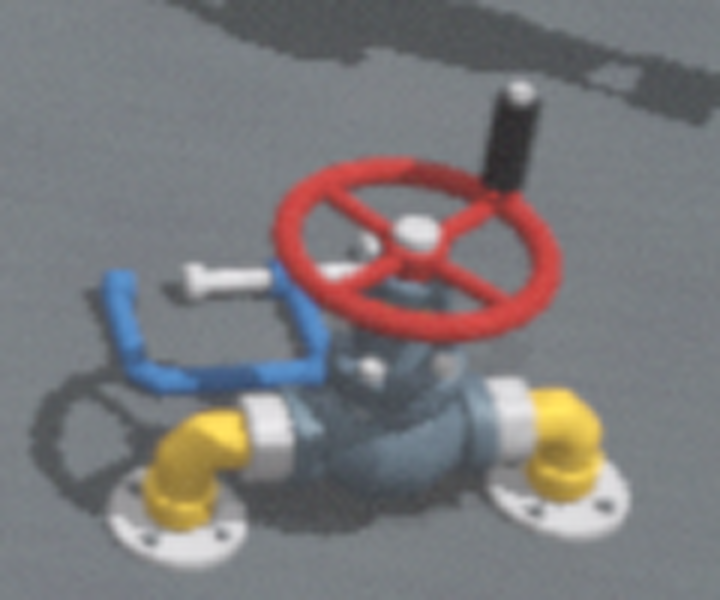

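View pics/sc_h.png

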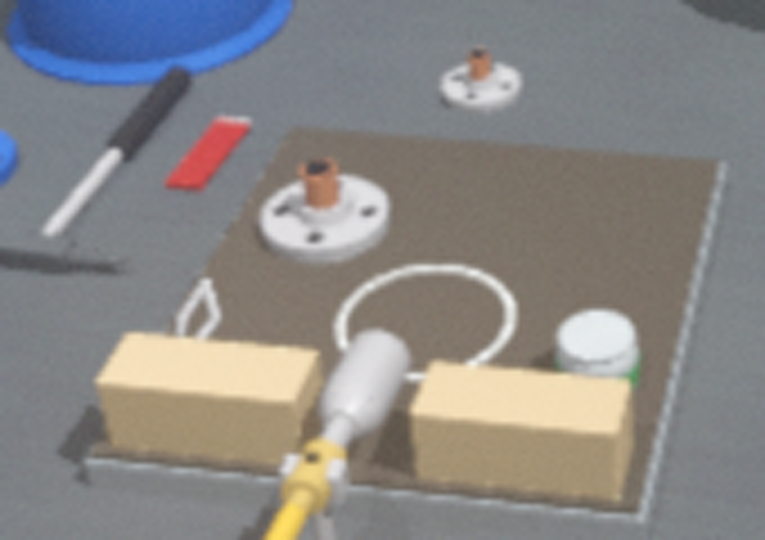

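Top crop (scale 3.6): ring centre (246,313), flange rim centre (365,395), pipe top (370,388), board near corners (92,562) and (460,522). Valve crop (scale 5): hub (225,167), handle top (150,216). Flange feet are at (145,267) and (393,178).

```bash
cat > h.py <<'E'
import numpy as np, cv2, json
from workcell import bot, vision
def cam(n): 
    c=vision.capture(n); return c
def ray(c,u,v,fish=False):
    R,_=cv2.Rodrigues(np.array(c["rvec"],float)); t=np.array(c["tvec"],float)
    x=(u-c["cx"])/c["fx"]; y=(v-c["cy"])/c["fy"]
    if fish:
        r=np.hypot(x,y); d=np.array([x/r*np.sin(r),y/r*np.sin(r),np.cos(r)]) if r>0 else np.array([0,0,1.])
    else: d=np.array([x,y,1.])
    return -R.T@t, R.T@d
def atz(c,u,v,z,fish=False):
    o,d=ray(c,u,v,fish); return (o+d*(z-o[2])/d[2])[:2]
def unc(U,V,s,x0,y0): return (U+.5)/s-.5+x0,(V+.5)/s-.5+y0
E
cat > cams.py <<'E'
import numpy as np
top={'fx': 484.0492378799264, 'fy': 484.0492378799264, 'cx': 280.9704833924177, 'cy': 201.31850409557578, 'rvec': np.array([ 2.1012426 , -2.16174196,  0.17130451]), 'tvec':np.array([ -63.11378133,  476.68732788, 1691.6540746 ])}
sc={'fx': 388.1109231496937, 'fy': 388.1109231496937, 'cx': 282.1606447950881, 'cy': 206.69062482070046, 'rvec': np.array([ 1.457093  ,  1.82940858, -0.99851929]), 'tvec':np.array([ 190.16516689, -112.43384314, 1678.22002348])}
E
python3 - <<'E'
from h import *; from cams import *
H=lambda U,V,z:atz(top,*unc(U,V,3.6,260,85),z).round(1)
V=lambda U,W,z:atz(top,*unc(U,W,5,140,130),z).round(1)
SV=lambda U,W,z:atz(sc,*unc(U,W,6,320,200),z).round(1)
SH=lambda U,W,z:atz(sc,*unc(U,W,4.5,130,180),z).round(1)
print("ring",H(246,313,30),"sc",SH(428,320,30))
print("flange",H(365,395,44),"pipe",H(370,388,84),"sc",SH(325,217,44),SH(320,168,84))
print("tin",H(110,272,72),"sc",SH(597,334,72),"lighter",H(388,217,40),H(415,308,33))
c=[H(92,562,30),H(460,522,30),H(50,182,30),H(405,140,30)];print("corners",c)
print("mouth",H(237,207,78), "sc",SH(385,345,90))
print("hub",V(225,167,180),SV(417,228,180),"rim",V(227,171,165),SV(418,248,165),"handle top",V(150,216,222.5),SV(520,92,222.5))
print("feet",V(146,268,4),V(394,178,4),"clamp",V(250,415,10),V(275,500,10),V(460,395,10),V(425,300,10),V(303,345,10))
E
```

```text
ring [ 580.8 -250.2] sc [ 578.7 -248.5]
flange [ 490.8 -363.1] pipe [ 490.4 -361.7] sc [ 496.6 -359.6] [ 489.7 -361.4]
tin [ 616.6 -113.7] sc [ 615.2 -112.7] lighter [ 673.6 -397. ] [ 580.2 -420. ]
corners [array([334.1, -87.6]), array([ 363.3, -452. ]), array([723.8, -56. ]), array([ 757.5, -420.9])]
mouth [ 677.5 -241.3] sc [ 676.4 -236.4]
hub [589.8 240.2] [598.3 240.7] rim [590.9 242. ] [593.  243.2] handle top [547.8 279.8] [542.2 280.3]
feet [560.3 334.4] [622.9 151.3] clamp [447.8 256.2] [385.3 237.9] [458.1 103.5] [529.1 128.3] [498.3 217.7]
```

Triangulated from the two cameras:
- **Ring:** centre about (580,-249.5), yaw about 4.6°.
- **Flange:** about (490.5,-361.5).
- **Valve:** axis about (591.5,242), handle at about 139° in world, valve +x at about 19°, so v is about 2.1 rad.

First I'll square the tool with the world axes.

```bash
python3 -m crank '[0,0,-0.5,0,0,-1.7, 0,0,-1,0,0,-3.3, 0,0,-1,0,0,-3.85, 0,0,-1,0,0,-3.85]' 0.1 10
```

```text
clock: 0.55
ee_pos: [197.8, 566.6, 252.9]
ee_rot: [[-1.0, -0.0, 0.0], [-0.0, 1.0, 0.0], [-0.0, 0.0, -1.0]]
contact_force: [-0.8, 0.5, -0.5]
grip_width: 0.675
```

```bash
python3 -m crank '[-0.6,-1.5,0,0,0,0, -1.2,-3,0,0,0,0, -1.8,-4.5,0,0,0,0, -2.4,-6,0,0,0,0, -3,-7.5,0,0,0,0]' && python3 -m crank '[-0.5,-1.55,0,0,0,0, -1,-3.1,0,0,0,0, -1.5,-4.65,0,0,0,0, -2,-6.2,0,0,0,0, -2.5,-7.75,0,0,0,0]' && python3 -m crank '[-0.5,-1.55,0,0,0,0, -1,-3.1,0,0,0,0, -1.5,-4.65,0,0,0,0, -2,-6.2,0,0,0,0, -2.5,-7.75,0,0,0,0]'
```

```text
clock: 1.05
ee_pos: [287.8, 339.6, 251.8]
ee_rot: [[-1.0, 0.001, -0.001], [0.001, 1.0, -0.001], [0.001, -0.001, -1.0]]
contact_force: [1.4, 0.4, 0.6]
grip_width: 0.551
clock: 1.55
ee_pos: [362.7, 107.1, 252.1]
ee_rot: [[-1.0, 0.001, -0.0], [0.001, 1.0, 0.0], [0.0, 0.0, -1.0]]
contact_force: [1.4, 0.9, 0.9]
grip_width: 0.55
clock: 2.05
ee_pos: [437.8, -125.6, 252.1]
ee_rot: [[-1.0, 0.002, -0.0], [0.002, 1.0, 0.0], [0.0, 0.0, -1.0]]
contact_force: [1.1, 2.2, 0.2]
grip_width: 0.55
```

```bash
python3 -m crank '[-0.5,-1.5,0,0,0,0, -1,-3,0,0,0,0, -1.5,-4.5,0.5,0,0,0, -1.7,-6,1,0,0,0, -1.7,-7.5,1.5,0,0,0]'
```

```text
clock: 2.55
ee_pos: [489.0, -350.1, 205.7]
ee_rot: [[-1.0, 0.001, -0.001], [0.001, 1.0, 0.001], [0.001, 0.001, -1.0]]
contact_force: [-0.9, -0.5, 0.4]
grip_width: 0.547
```

Run:
```python
from h import *
c=cam("wrist"); cv2.imwrite("pics/w1.png",c["img"]); 
print({k:v for k,v in c.items() if k!="img"}, bot.get_state()["ee_pos"])
np.save("w1.npy",{k:v for k,v in c.items() if k!="img"},allow_pickle=True)
R,_=cv2.Rodrigues(c["rvec"]); print("campos",-R.T@c["tvec"], R[2])
```

```text
{'fx': 325.19226210127806, 'fy': 325.19226210127806, 'cx': 283.56643685659435, 'cy': 209.19838044468986, 'rvec': array([-2.07344266, -2.07072388, -0.29081809]), 'tvec': array([ 349.4875347 , -498.39758661,  240.27306474])} [ 486.62927649 -355.59361486  200.833949  ]
campos [ 412.56388072 -350.0957885   368.09892704] [ 2.75245642e-01 -1.46342140e-04 -9.61373921e-01]
```

View pics/w1.png

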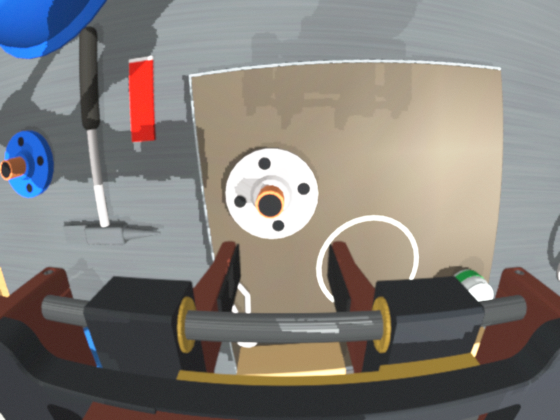

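```bash
python3 - <<'E'
from h import *
c=np.load("w1.npy",allow_pickle=True).item()
print("pipe",atz(c,270,203,84,True),"flange",atz(c,272,193,44,True),"ring",atz(c,368,266,30,True))
print(bot.get_state()["ee_pos"],bot.get_state()["clock"])
E
python3 -m crank '[0,0,0,0,0,0, 0,0,0,0,0,0]' ; python3 -c "
from workcell import bot
print(bot.get_state()['ee_pos'],bot.get_state()['contact_force'])"
```

```text
pipe [ 488.05498573 -362.40137137] flange [ 488.09622452 -361.95959709] ring [ 579.17134773 -250.66843289]
[ 486.62927649 -355.59361486  200.833949  ] 2.6
clock: 2.8
ee_pos: [488.7, -348.2, 207.0]
ee_rot: [[-1.0, 0.001, -0.001], [0.001, 1.0, 0.001], [0.001, 0.001, -1.0]]
contact_force: [-0.1, -1.2, 0.4]
grip_width: 0.553
[ 488.68426574 -348.15842573  207.0140339 ] [-0.07358933 -1.16513965  0.38556447]
```

```bash
python3 -m crank '[-0.02,-0.2,0.3,0,0,0, -0.02,-0.46,1.2,0,0,0, -0.02,-0.46,2.2,0,0,0, -0.02,-0.46,3.1,0,0,0, -0.02,-0.46,3.5,0,0,0]' && python3 -m crank '[0,0,0,0,0,0, 0,0,0,0,0,0, 0,0,0,0,0,0]'
python3 - <<'E'
from h import *
c=cam("wrist"); cv2.imwrite("pics/w2.png",c["img"])
E
```

```text
clock: 3.3
ee_pos: [488.9, -360.6, 99.8]
ee_rot: [[-1.0, -0.001, -0.002], [-0.001, 1.0, 0.002], [0.002, 0.002, -1.0]]
contact_force: [-0.5, 0.6, -0.2]
grip_width: 0.55
clock: 3.6
ee_pos: [490.4, -362.7, 105.1]
ee_rot: [[-1.0, -0.001, 0.003], [-0.001, 1.0, -0.002], [-0.003, -0.002, -1.0]]
contact_force: [-0.4, 0.0, 0.3]
grip_width: 0.551
```

View pics/w2.png

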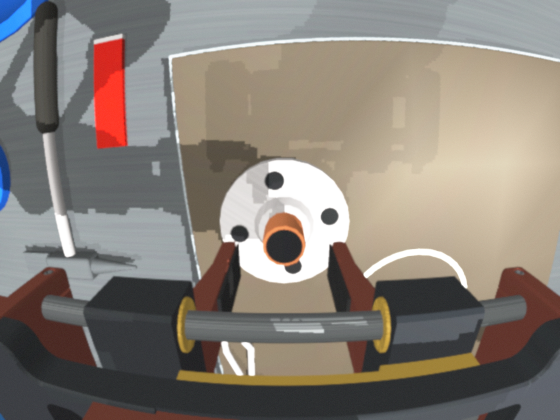

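The pipe (285,243) sits centred between the fingertips (228 and 342). I'll descend slowly, because the arm oscillates a little after stops.

```bash
python3 -m crank '[0,0,0.25,0,0,0, 0,0,0.6,0,0,0, 0,0,0.95,0,0,0, 0,0,1.2,0,0,0, 0,0,1.32,0,0,0]' && python3 -m crank '[0,0,0,0,0,0, 0,0,0,0,0,0, 0,0,0,0,0,0]' && python3 -m crank '[0,0,0,0,0,0, 0,0,0,0,0,0, 0,0,0,0,0,0, 0,0,0,0,0,0]' -0.4 12 && python3 -m crank '[0,0,0,0,0,0, 0,0,0,0,0,0, 0,0,0,0,0,0]' -0.6 12
```

```text
clock: 4.15
ee_pos: [488.8, -361.8, 61.0]
ee_rot: [[-1.0, -0.0, -0.002], [-0.0, 1.0, 0.002], [0.002, 0.002, -1.0]]
contact_force: [0.1, -0.1, -0.4]
grip_width: 0.548
clock: 4.45
ee_pos: [489.8, -362.4, 63.6]
ee_rot: [[-1.0, -0.0, 0.001], [-0.0, 1.0, -0.001], [-0.001, -0.001, -1.0]]
contact_force: [-0.3, 0.2, -0.8]
grip_width: 0.545
clock: 4.85
ee_pos: [489.6, -362.7, 63.3]
ee_rot: [[-1.0, -0.0, 0.0], [-0.0, 1.0, -0.001], [-0.0, -0.001, -1.0]]
contact_force: [-0.2, -1.1, -0.4]
grip_width: 0.304
clock: 5.15
ee_pos: [489.5, -362.6, 63.2]
ee_rot: [[-1.0, 0.0, 0.0], [0.0, 1.0, -0.001], [-0.0, -0.001, -1.0]]
contact_force: [1.0, -3.0, -0.2]
grip_width: 0.306
```

It's gripping the pipe at 27 mm. I'll drag gently towards (580,-250) with a slight downward bias so it can't lift.

```bash
python3 -m crank '[0,0,0.03,0,0,0, -0.04,0.05,0.03,0,0,0, -0.12,0.15,0.03,0,0,0, -0.24,0.3,0.03,0,0,0, -0.4,0.5,0.03,0,0,0]' && python3 -m crank '[-0.2,0.25,0,0,0,0, -0.4,0.5,0,0,0,0, -0.6,0.75,0,0,0,0, -0.8,1,0,0,0,0, -1,1.25,0,0,0,0]'
```

```text
clock: 5.65
ee_pos: [500.5, -349.0, 63.2]
ee_rot: [[-1.0, 0.002, -0.001], [0.002, 1.0, -0.003], [0.001, -0.003, -1.0]]
contact_force: [-4.6, -4.9, 3.8]
grip_width: 0.307
clock: 6.15
ee_pos: [530.8, -311.1, 63.2]
ee_rot: [[-1.0, 0.001, -0.001], [0.001, 1.0, -0.003], [0.001, -0.003, -1.0]]
contact_force: [-3.7, -5.5, 4.7]
grip_width: 0.304
```

```bash
python3 -m crank '[-0.2,0.25,0,0,0,0, -0.4,0.5,0,0,0,0, -0.6,0.75,0,0,0,0, -0.8,1,0,0,0,0, -1,1.25,0,0,0,0]' && python3 -m crank '[-0.2,0.25,0,0,0,0, -0.36,0.45,0,0,0,0, -0.48,0.6,0,0,0,0, -0.56,0.7,0,0,0,0, -0.6,0.75,0,0,0,0]' && python3 -m crank '[0,0,0,0,0,0, 0,0,0,0,0,0, 0,0,0,0,0,0]'
python3 - <<'E'
from h import *
c=cam("wrist"); cv2.imwrite("pics/w3.png",c["img"]); 
c=cam("top"); cv2.imwrite("pics/t3.png",cv2.resize(c["img"][85:250,260:420],None,fx=3.6,fy=3.6,interpolation=cv2.INTER_CUBIC))
E
```

```text
clock: 6.65
ee_pos: [560.8, -273.7, 63.2]
ee_rot: [[-1.0, 0.001, -0.001], [0.001, 1.0, -0.003], [0.001, -0.003, -1.0]]
contact_force: [-4.9, -5.6, 4.1]
grip_width: 0.304
clock: 7.15
ee_pos: [578.8, -251.1, 63.2]
ee_rot: [[-1.0, 0.001, -0.001], [0.001, 1.0, -0.003], [0.001, -0.003, -1.0]]
contact_force: [-5.1, -5.7, 5.0]
grip_width: 0.306
clock: 7.45
ee_pos: [578.9, -250.9, 63.2]
ee_rot: [[-1.0, 0.001, -0.001], [0.001, 1.0, -0.002], [0.001, -0.002, -1.0]]
contact_force: [-4.1, -3.7, 4.9]
grip_width: 0.305
```

View pics/w3.png

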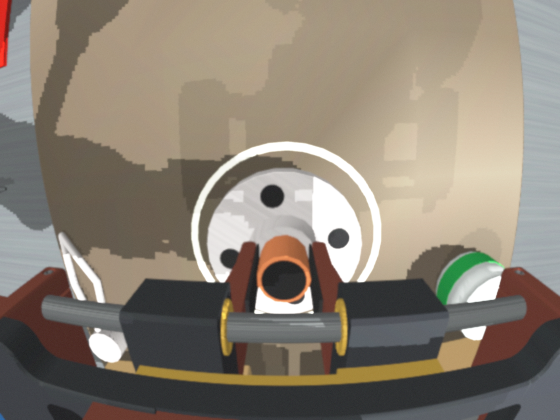

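View pics/t3.png

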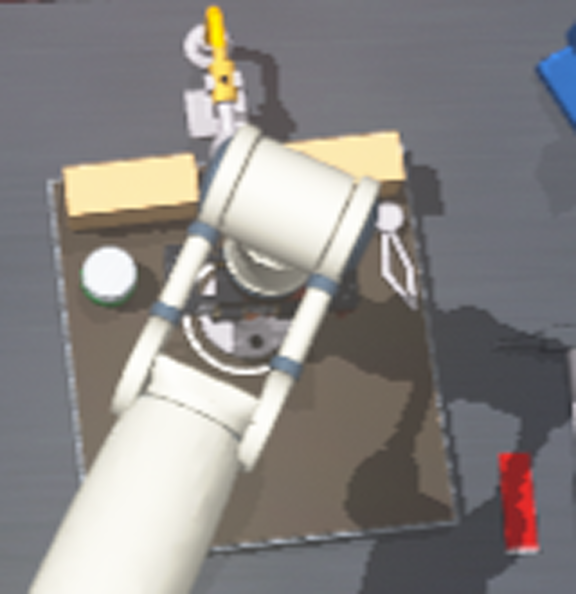

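Run:
```python
from h import *
c=cam("wrist"); im=c["img"]; np.save("w3.npy",{k:v for k,v in c.items() if k!="img"},allow_pickle=True)
cv2.imwrite("pics/w3c.png",cv2.resize(im[130:320,180:390],None,fx=3.6,fy=3.1,interpolation=cv2.INTER_CUBIC))
```

```text
(no output)
```

View pics/w3c.png

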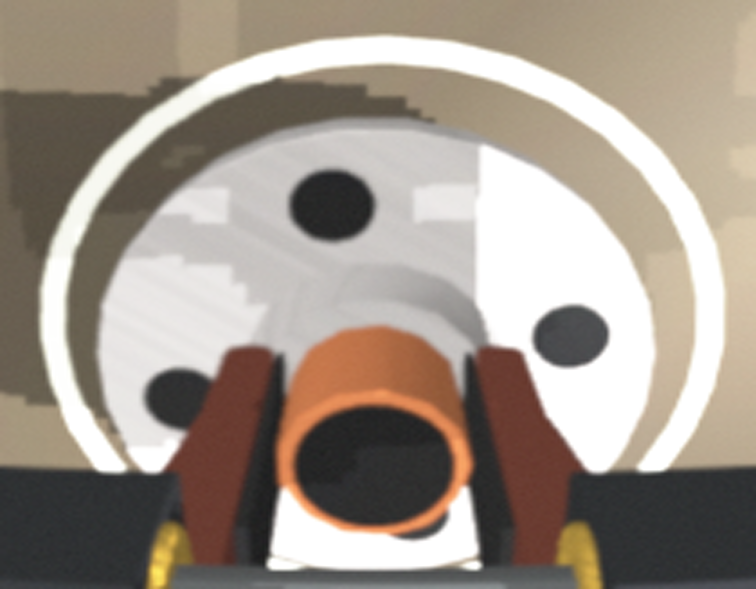

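Run:
```python
from h import *
from scipy.optimize import least_squares
c=np.load("w3.npy",allow_pickle=True).item()
def fit(pts,z,r):
    P=np.array([atz(c,(U+.5)/3.6-.5+180,(V+.5)/3.1-.5+130,z,True) for U,V in pts])
    s=least_squares(lambda p:np.hypot(*(P-p).T)-r,P.mean(0)); return s.x.round(1),s.fun.round(1)
print(fit([(40,305),(725,305),(386,36),(55,410),(707,410)],30,62))
print(fit([(40,305),(725,305),(386,36),(55,410),(707,410)],30,60))
print(fit([(99,330),(655,345),(390,127),(140,225),(603,225)],44,47.5))
```

```text
(array([ 579. , -249.7]), array([0.8, 1. , 0.8, 2.1, 1.8]))
(array([ 577.9, -249.7]), array([2.7, 2.9, 1.8, 4.4, 4.1]))
(array([ 579.2, -251. ]), array([-0.3,  0.3, -0. ,  0.4, -0.4]))
```

The flange is at (579.2,-251.0) and the ring at (579.0,-249.7), so it's centred to about 1.3 mm. I'll release and go up.

```bash
python3 -m crank '[0,0,0,0,0,0, 0,0,0,0,0,0, 0,0,0,0,0,0, 0,0,0,0,0,0]' 0.1 && python3 -m crank '[0,0,-0.2,0,0,0, 0,0,-0.8,0,0,0, 0,0,-1.8,0,0,0, 0,0,-3.2,0,0,0, 0,0,-4.6,0,0,0]' && python3 -m crank '[0,0,-1,0,0,0, 0,0.5,-1.6,0,0,0, 0.1,1.8,-1.8,0,0,0, 0.2,3.2,-1.8,0,0,0, 0.3,4.7,-1.8,0,0,0]'
```

```text
clock: 8.0
ee_pos: [579.4, -249.3, 61.7]
ee_rot: [[-1.0, -0.001, -0.001], [-0.001, 1.0, 0.001], [0.001, 0.001, -1.0]]
contact_force: [-0.1, 0.4, -0.0]
grip_width: 0.55
clock: 8.5
ee_pos: [579.1, -249.4, 201.4]
ee_rot: [[-1.0, -0.0, -0.001], [-0.0, 1.0, 0.001], [0.001, 0.001, -1.0]]
contact_force: [0.3, -0.4, -0.2]
grip_width: 0.547
clock: 9.0
ee_pos: [570.2, -107.7, 255.0]
ee_rot: [[-1.0, 0.001, 0.001], [0.001, 1.0, -0.0], [-0.001, -0.0, -1.0]]
contact_force: [0.5, 0.5, -0.2]
grip_width: 0.553
```

```bash
python3 -m crank '[0,1.4,0,0,0,0, 0.1,2.9,0,0,0,0, 0.2,4.4,0,0,0,0, 0.3,5.9,0,0,0,0, 0.4,7.4,0,0,0,0]' && python3 -m crank '[0.1,1.4,0,0,0,0, 0.2,2.8,0,0,0,0, 0.3,4,0,0,0,0, 0.4,4.9,0,0,0,0, 0.4,5.4,0,0,0,0]' && python3 -m crank '[0,0,0,0,0,0, 0,0,0,0,0,0, 0,0,0,0,0,0]'
python3 - <<'E'
from h import *
c=cam("wrist"); cv2.imwrite("pics/w4.png",c["img"]); np.save("w4.npy",{k:v for k,v in c.items() if k!="img"},allow_pickle=True)
c=cam("top"); cv2.imwrite("pics/t4.png",cv2.resize(c["img"][85:250,260:420],None,fx=3.6,fy=3.6,interpolation=cv2.INTER_CUBIC))
E
```

```text
clock: 9.5
ee_pos: [557.9, 115.1, 254.8]
ee_rot: [[-1.0, -0.0, 0.001], [-0.0, 1.0, 0.0], [-0.001, 0.0, -1.0]]
contact_force: [1.8, 0.1, 0.3]
grip_width: 0.548
clock: 10.0
ee_pos: [545.6, 277.6, 254.4]
ee_rot: [[-1.0, -0.003, -0.0], [-0.003, 1.0, 0.0], [0.0, 0.0, -1.0]]
contact_force: [0.4, -1.1, 0.4]
grip_width: 0.549
clock: 10.3
ee_pos: [546.8, 273.9, 254.4]
ee_rot: [[-1.0, 0.001, 0.0], [0.001, 1.0, -0.0], [-0.0, -0.0, -1.0]]
contact_force: [-0.2, -0.7, 0.1]
grip_width: 0.552
```

View pics/w4.png

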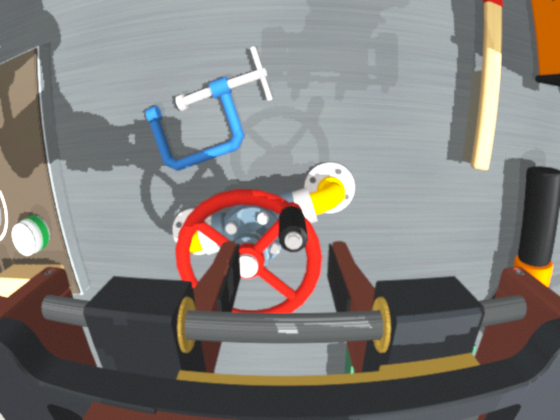

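View pics/t4.png

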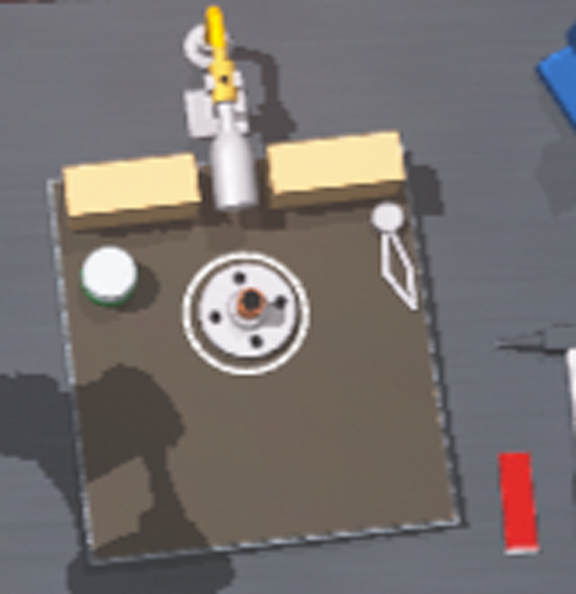

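The flange (248,310) is centred inside the ring with a clear margin. In the wrist view the handle top is at (293,241), the hub at (247,264) and the feet at (330,188) and (193,230).

Run:
```python
from h import *
c=np.load("w4.npy",allow_pickle=True).item()
h=atz(c,293,241,222.5,True); b=atz(c,247,265,178,True)
print("handle",h,"hub",b,np.hypot(*(h-b)),np.degrees(np.arctan2(*(h-b)[::-1])))
print("rim L/R",atz(c,183,250,167,True),atz(c,316,250,167,True))
print("foot",atz(c,330,188,5,True))
print(bot.get_state()["ee_pos"])
```

```text
handle [547.21765283 279.82733417] hub [586.11421557 243.82810772] 52.998932984154514 137.21537695928197
rim L/R [578.48402519 186.88459609] [577.48723222 300.77318102]
foot [559.89920792 333.97644337]
[546.77071378 273.92873462 254.42543792]
```

```bash
python3 -m crank '[0,0.19,0.2,0,0,0, -0.02,0.19,0.8,0,0,0, -0.02,0.19,1.5,0,0,0, -0.02,0.19,2.1,0,0,0, -0.02,0.19,2.4,0,0,0]' && python3 -m crank '[0,0,0,0,0,0, 0,0,0,0,0,0, 0,0,0,0,0,0]' && python3 -m crank '[0,0,0,0,0,0, 0,0,0,0,0,0, 0,0,0,0,0,0, 0,0,0,0,0,0]' -0.6 25 && python3 -m crank '[0,0,0,0,0,0, 0,0,0,0,0,0]' -0.8 25; python3 -c "
from workcell import bot
print(bot.get_state())"
```

```text
clock: 10.9
ee_pos: [546.3, 280.5, 179.5]
ee_rot: [[-1.0, 0.0, -0.003], [0.0, 1.0, -0.001], [0.003, -0.001, -1.0]]
contact_force: [-0.0, -0.3, 0.2]
grip_width: 0.553
clock: 11.2
ee_pos: [547.5, 281.2, 183.7]
ee_rot: [[-1.0, -0.0, 0.002], [-0.0, 1.0, 0.001], [-0.002, 0.001, -1.0]]
contact_force: [-0.9, -0.2, 0.7]
grip_width: 0.55
clock: 11.6
ee_pos: [547.1, 280.6, 182.4]
ee_rot: [[-1.0, 0.0, 0.0], [0.0, 1.0, -0.001], [-0.0, -0.001, -1.0]]
contact_force: [0.7, -3.8, 2.1]
grip_width: 0.228
clock: 11.8
ee_pos: [547.1, 280.5, 182.3]
ee_rot: [[-1.0, 0.0, 0.0], [0.0, 1.0, -0.001], [-0.0, -0.001, -1.0]]
contact_force: [0.7, -2.8, 1.1]
grip_width: 0.228
{'clock': 11.8, 'joint_positions': array([ 2.39967515e+01,  7.26058915e+00,  7.24076383e+01, -4.48112158e-02,
        1.00334917e+02, -6.59906175e+01]), 'qvel': array([-0.06941265, -0.05673583, -0.03818604, -0.03448163,  0.00709833,
        0.10906401]), 'tau': array([ 1.62956111e+00, -4.52945924e+01, -4.02821231e+01,  9.12331212e-01,
       -3.17034144e-01, -1.25975246e-03]), 'ee_pos': array([547.11624729, 280.47715324, 182.30535317]), 'ee_rot': array([[-9.99999900e-01,  3.60836919e-04,  2.62716927e-04],
       [ 3.60646299e-04,  9.99999672e-01, -7.25256227e-04],
       [-2.62978540e-04, -7.25161407e-04, -9.99999702e-01]]), 'contact_force': array([ 0.71001206, -2.82267276,  1.08178229]), 'ft_torque': array([-0.47916748,  0.00973088,  0.01229674]), 'grip_width': 0.22772245913531391}
```

It's gripping the handle at 20 mm. Now a table of circle offsets for the clockwise wind.

```bash
cat > circ.py <<'E'
import numpy as np,sys
def rows(a0,angs,R=58):
    for a in angs:
        d=R*np.array([np.cos(np.radians(a))-np.cos(np.radians(a0)),np.sin(np.radians(a))-np.sin(np.radians(a0))])/30
        print(a,round(-d[0],2),round(d[1],2))
if __name__=="__main__":
    a=[float(x) for x in sys.argv[1:]]; rows(a[0],a[1:])
E
python3 circ.py 139.5 135 127 119 111 103; python3 circ.py 103 93 83 73 63 53; python3 circ.py 53 46 40 36 33 31
```

```text
135.0 -0.1 0.11
127.0 -0.31 0.29
119.0 -0.53 0.44
111.0 -0.78 0.55
103.0 -1.04 0.63
93.0 -0.33 0.05
83.0 -0.67 0.04
73.0 -1.0 -0.03
63.0 -1.31 -0.16
53.0 -1.6 -0.34
46.0 -0.18 -0.15
40.0 -0.32 -0.3
36.0 -0.4 -0.41
33.0 -0.46 -0.49
31.0 -0.49 -0.55
```

```bash
python3 -m crank '[-0.1,0.11,0,0,0,0, -0.31,0.29,0,0,0,0, -0.53,0.44,0,0,0,0, -0.78,0.55,0,0,0,0, -1.04,0.63,0,0,0,0]'; python3 -m crank '[-0.33,0.05,0,0,0,0, -0.67,0.04,0,0,0,0, -1,-0.03,0,0,0,0, -1.31,-0.16,0,0,0,0, -1.6,-0.34,0,0,0,0]'; python3 -m crank '[-0.18,-0.15,0,0,0,0, -0.32,-0.3,0,0,0,0, -0.4,-0.41,0,0,0,0, -0.46,-0.49,0,0,0,0, -0.49,-0.55,0,0,0,0]'
```

```text
clock: 12.3
ee_pos: [578.4, 298.9, 182.3]
ee_rot: [[-1.0, 0.001, -0.001], [0.001, 1.0, -0.002], [0.001, -0.002, -1.0]]
contact_force: [-2.7, -9.7, 3.7]
grip_width: 0.226
clock: 12.8
ee_pos: [625.0, 289.1, 182.3]
ee_rot: [[-1.0, -0.0, -0.004], [-0.0, 1.0, -0.002], [0.004, -0.002, -1.0]]
contact_force: [-11.0, -6.5, 5.3]
grip_width: 0.223
clock: 13.3
ee_pos: [639.3, 273.9, 182.3]
ee_rot: [[-1.0, -0.001, -0.004], [-0.001, 1.0, 0.001], [0.004, 0.001, -1.0]]
contact_force: [-7.8, -0.6, 3.4]
grip_width: 0.227
```

```bash
python3 circ.py 31 28 25 22 20 18 16 14 12 10; python3 -m crank '[-0.05,-0.12,0,0,0,0, -0.07,-0.2,0,0,0,0, -0.09,-0.28,0,0,0,0, -0.09,-0.28,0,0,0,0]'
```

```text
28.0 -0.05 -0.09
25.0 -0.1 -0.18
22.0 -0.14 -0.27
20.0 -0.16 -0.33
18.0 -0.18 -0.4
16.0 -0.2 -0.46
14.0 -0.22 -0.53
12.0 -0.23 -0.59
10.0 -0.25 -0.66
clock: 13.7
ee_pos: [643.6, 265.7, 182.3]
ee_rot: [[-1.0, -0.001, 0.0], [-0.001, 1.0, 0.002], [-0.0, 0.002, -1.0]]
contact_force: [-2.7, 2.3, 2.8]
grip_width: 0.221
```

```bash
python3 -m crank '[-0.02,-0.06,0,0,0,0, -0.03,-0.1,0,0,0,0, -0.03,-0.1,0,0,0,0]'; python3 -m crank '[-0.01,-0.04,0,0,0,0, -0.02,-0.08,0,0,0,0, -0.02,-0.08,0,0,0,0]';  python3 -m crank '[-0.01,-0.04,0,0,0,0, -0.01,-0.08,0,0,0,0, -0.01,-0.08,0,0,0,0]'
```

```text
clock: 14.0
ee_pos: [645.0, 262.0, 182.4]
ee_rot: [[-1.0, -0.0, 0.002], [-0.0, 1.0, 0.001], [-0.002, 0.001, -1.0]]
contact_force: [1.2, 4.2, 3.0]
grip_width: 0.221
clock: 14.3
ee_pos: [645.6, 260.3, 182.4]
ee_rot: [[-1.0, -0.001, 0.002], [-0.001, 1.0, 0.002], [-0.002, 0.002, -1.0]]
contact_force: [2.3, 6.2, 1.4]
grip_width: 0.226
clock: 14.6
ee_pos: [645.6, 260.2, 182.4]
ee_rot: [[-1.0, -0.003, 0.002], [-0.003, 1.0, 0.006], [-0.002, 0.006, -1.0]]
contact_force: [2.7, 14.0, 1.2]
grip_width: 0.222
```

```bash
python3 -m crank '[0,-0.05,0,0,0,0, 0,-0.1,0,0,0,0, 0,-0.1,0,0,0,0]' -0.8 40
python3 - <<'E'
from h import *
print(bot.get_state()["ee_pos"],bot.get_state()["contact_force"])
c=cam("wrist"); cv2.imwrite("pics/w5.png",c["img"])
c=cam("top"); cv2.imwrite("pics/t5.png",cv2.resize(c["img"][130:240,140:260],None,fx=5,fy=5,interpolation=cv2.INTER_CUBIC))
c=cam("scene"); cv2.imwrite("pics/s5.png",cv2.resize(c["img"][200:300,320:440],None,fx=6,fy=6,interpolation=cv2.INTER_CUBIC))
E
```

```text
clock: 14.9
ee_pos: [645.6, 260.1, 182.4]
ee_rot: [[-1.0, -0.006, 0.003], [-0.006, 1.0, 0.01], [-0.003, 0.01, -1.0]]
contact_force: [3.5, 22.0, -0.3]
grip_width: 0.218
[645.56640924 260.05745939 182.41836168] [ 3.54664071 21.95077011 -0.28322406]
```

View pics/w5.png

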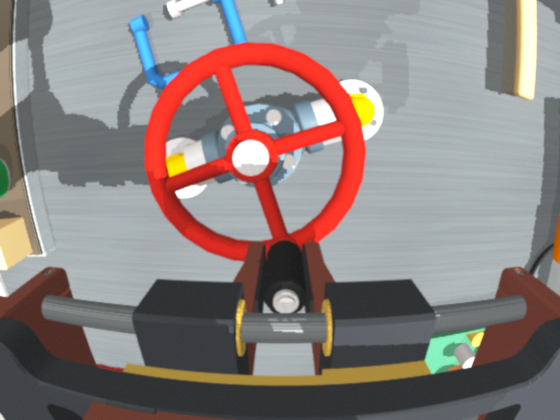

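View pics/s5.png

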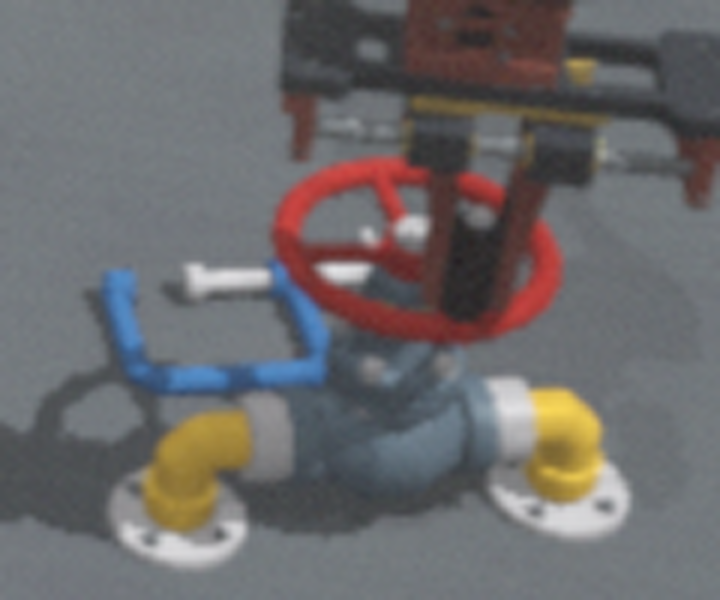

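The stop is confirmed. Commanding 6 mm past it moved the measured position only about 0.2 mm and the force rose to 22 N. In the picture the handle spoke is square to the pipe, which matches v = 0. The stop is at TCP (645.6,260.2). I'll work out the four quadrant moves about centre (590.7,241.5).

```bash
for s in 18.9 108.9 198.9 288.9; do python3 -c "
from circ import rows
rows($s,[$s+18*i for i in range(1,6)])"; echo; done
```

```text
36.9 0.28 0.53
54.9 0.72 0.96
72.9 1.26 1.22
90.9 1.86 1.31
108.9 2.46 1.2

126.9 0.53 -0.28
144.9 0.96 -0.72
162.9 1.22 -1.26
180.9 1.31 -1.86
198.9 1.2 -2.46

216.9 -0.28 -0.53
234.9 -0.72 -0.96
252.9 -1.26 -1.22
270.9 -1.86 -1.31
288.9 -2.46 -1.2

306.9 -0.53 0.28
324.9 -0.96 0.72
342.9 -1.22 1.26
360.9 -1.31 1.86
378.9 -1.2 2.46
```

```bash
python3 -m crank '[0,0.1,0,0,0,0, -0.01,0.2,0,0,0,0, -0.01,0.21,0,0,0,0, -0.01,0.21,0,0,0,0]'; python3 -c "
from workcell import bot
print(bot.get_state()['ee_pos'])"
```

```text
clock: 15.45
ee_pos: [645.7, 260.4, 182.3]
ee_rot: [[-1.0, -0.0, 0.0], [-0.0, 1.0, 0.001], [-0.0, 0.001, -1.0]]
contact_force: [-1.3, 4.6, 2.9]
grip_width: 0.219
[645.65144689 260.38945958 182.34096518]
```

```bash
python3 -m crank '[0.28,0.53,0,0,0,0, 0.72,0.96,0,0,0,0, 1.26,1.22,0,0,0,0, 1.86,1.31,0,0,0,0, 2.46,1.2,0,0,0,0]'; python3 -m crank '[0.53,-0.28,0,0,0,0, 0.96,-0.72,0,0,0,0, 1.22,-1.26,0,0,0,0, 1.31,-1.86,0,0,0,0, 1.2,-2.46,0,0,0,0]'
```

```text
clock: 15.95
ee_pos: [572.4, 297.1, 182.3]
ee_rot: [[-1.0, -0.0, 0.003], [-0.0, 1.0, 0.001], [-0.003, 0.001, -1.0]]
contact_force: [5.5, 1.2, 2.8]
grip_width: 0.219
clock: 16.45
ee_pos: [535.8, 222.5, 182.3]
ee_rot: [[-1.0, -0.001, 0.002], [-0.001, 1.0, 0.001], [-0.002, 0.001, -1.0]]
contact_force: [7.1, 8.0, -0.9]
grip_width: 0.225
```

```bash
python3 -m crank '[-0.28,-0.53,0,0,0,0, -0.72,-0.96,0,0,0,0, -1.26,-1.22,0,0,0,0, -1.86,-1.31,0,0,0,0, -2.46,-1.2,0,0,0,0]'; python3 -m crank '[-0.53,0.28,0,0,0,0, -0.96,0.72,0,0,0,0, -1.22,1.26,0,0,0,0, -1.31,1.86,0,0,0,0, -1.2,2.46,0,0,0,0]'
```

```text
clock: 16.95
ee_pos: [608.9, 186.8, 182.3]
ee_rot: [[-1.0, -0.0, -0.003], [-0.0, 1.0, 0.002], [0.003, 0.002, -1.0]]
contact_force: [-8.5, 10.0, 5.8]
grip_width: 0.218
clock: 17.45
ee_pos: [646.5, 258.0, 182.3]
ee_rot: [[-1.0, 0.004, 0.0], [0.004, 1.0, -0.004], [-0.0, -0.004, -1.0]]
contact_force: [-2.4, -5.5, 5.5]
grip_width: 0.223
```

One turn is done. The TCP passed (646.5,258.0), just short of the stop angle because of motion lag. Second turn now.

```bash
python3 -m crank '[0.28,0.53,0,0,0,0, 0.72,0.96,0,0,0,0, 1.26,1.22,0,0,0,0, 1.86,1.31,0,0,0,0, 2.46,1.2,0,0,0,0]'; python3 -m crank '[0.53,-0.28,0,0,0,0, 0.96,-0.72,0,0,0,0, 1.22,-1.26,0,0,0,0, 1.31,-1.86,0,0,0,0, 1.2,-2.46,0,0,0,0]';python3 -m crank '[-0.28,-0.53,0,0,0,0, -0.72,-0.96,0,0,0,0, -1.26,-1.22,0,0,0,0, -1.86,-1.31,0,0,0,0, -2.46,-1.2,0,0,0,0]'; python3 -m crank '[-0.53,0.28,0,0,0,0, -0.94,0.68,0,0,0,0, -1.16,1.1,0,0,0,0, -1.27,1.5,0,0,0,0, -1.29,1.75,0,0,0,0]';python3 -m crank '[0,0,0,0,0,0, 0,0,0,0,0,0, 0,0,0,0,0,0]'
```

```text
clock: 17.95
ee_pos: [572.3, 297.2, 182.3]
ee_rot: [[-1.0, -0.0, 0.003], [-0.0, 1.0, 0.001], [-0.003, 0.001, -1.0]]
contact_force: [4.8, 0.5, 3.6]
grip_width: 0.221
clock: 18.45
ee_pos: [535.7, 222.7, 182.3]
ee_rot: [[-1.0, -0.001, 0.002], [-0.001, 1.0, 0.002], [-0.002, 0.002, -1.0]]
contact_force: [8.4, 7.6, -0.4]
grip_width: 0.224
clock: 18.95
ee_pos: [608.9, 186.8, 182.3]
ee_rot: [[-1.0, -0.0, -0.003], [-0.0, 1.0, 0.002], [0.003, 0.002, -1.0]]
contact_force: [-7.5, 9.2, 6.1]
grip_width: 0.224
clock: 19.45
ee_pos: [648.5, 237.7, 182.3]
ee_rot: [[-1.0, 0.002, -0.001], [0.002, 1.0, -0.003], [0.001, -0.003, -1.0]]
contact_force: [-1.4, -4.0, 4.2]
grip_width: 0.22
clock: 19.75
ee_pos: [648.5, 238.7, 182.3]
ee_rot: [[-1.0, 0.0, 0.001], [0.0, 1.0, 0.0], [-0.001, 0.0, -1.0]]
contact_force: [0.6, 0.6, 4.0]
grip_width: 0.223
```

```bash
python3 -m crank '[0,0.15,0,0,0,0, 0.02,0.35,0,0,0,0, 0.05,0.52,0,0,0,0, 0.07,0.63,0,0,0,0, 0.09,0.69,0,0,0,0]';python3 -m crank '[0,0,0,0,0,0, 0,0,0,0,0,0, 0,0,0,0,0,0]'; python3 -c "
from workcell import bot
s=bot.get_state();print(s['ee_pos'],s['contact_force'])"
```

```text
clock: 20.25
ee_pos: [645.7, 260.1, 182.3]
ee_rot: [[-1.0, -0.0, 0.001], [-0.0, 1.0, -0.0], [-0.001, -0.0, -1.0]]
contact_force: [2.6, -4.2, 5.2]
grip_width: 0.221
clock: 20.55
ee_pos: [645.6, 260.3, 182.3]
ee_rot: [[-1.0, -0.001, 0.0], [-0.001, 1.0, 0.001], [-0.0, 0.001, -1.0]]
contact_force: [1.1, -1.5, 4.5]
grip_width: 0.22
[645.63736011 260.29417936 182.33216643] [ 1.08610067 -1.54567422  4.51069566]
```

TCP (645.6,260.3), the same as at the stop, with low force. A visual check against the stop pictures comes next.

Run:
```python
from h import *
c=cam("wrist"); w5=cv2.imread("pics/w5.png"); cv2.imwrite("pics/w6.png",np.hstack([w5[0:340,120:400],c["img"][0:340,120:400]]))
a=w5[130:180,160:260].astype(float); b=c["img"][130:180,160:260].astype(float); print("diff",np.abs(w5[0:250,120:400].astype(float)-c["img"][0:250,120:400]).mean())
c=cam("top"); cv2.imwrite("pics/t6.png",c["img"])
c=cam("top"); cv2.imwrite("pics/t6h.png",cv2.resize(c["img"][85:250,260:420],None,fx=3.6,fy=3.6,interpolation=cv2.INTER_CUBIC))
s=bot.get_state();print(s['clock'],s['ee_pos'],s['contact_force'],s['grip_width'])
```

```text
diff 3.4592714285714288
20.7 [645.63503213 260.31736536 182.30609464] [ 1.50181667 -1.98742035  5.22106923] 0.22588961576866612
```

View pics/w6.png

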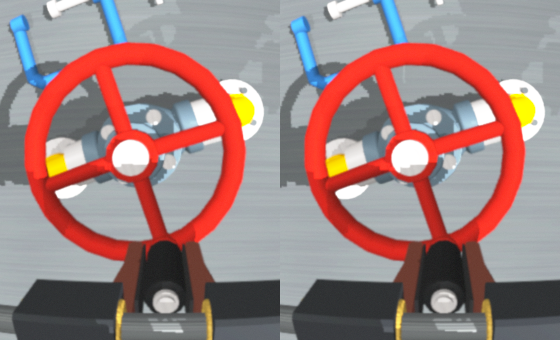

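View pics/t6.png

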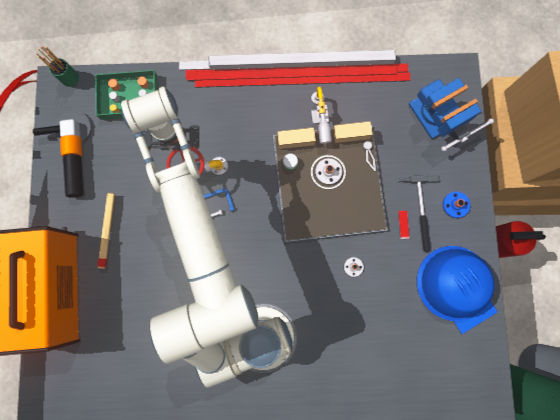

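View pics/t6h.png

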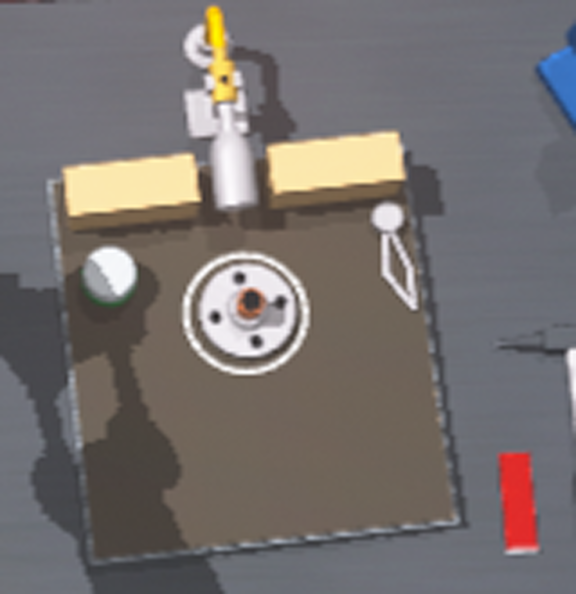

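The wheel's pose matches the stop picture (handle at (165,300) in both halves), exactly two turns on. The flange is centred in the ring at (248,310), and the tin, lighter, offcut, clamp, hammer and brush haven't moved. I'm handing in.

```bash
python3 -c "
from workcell import bot
print(bot.close_job())"
```

```text
the job is handed in; nothing more can be done
None
```

The hearth is ready to light, and I handed the job in at about 20.7 s of robot time.

- **Flange:** I gripped the larger steel flange by its copper stub and dragged it flat across the board with a slight downward push, so it never lifted. The last fit put its centre about 1.3 mm from the ring's centre, with clear space all round. The top view after the valve work showed it still there.
- **Valve:** I wound the wheel clockwise about 120° to the shut stop. There, several more millimetres of commanded push moved it only about 0.2 mm while the force rose to 22 N. I then opened it two full turns counter-clockwise. The tool ended at (645.6, 260.3) mm, within about 0.1 mm of where it was at the stop, and the wrist picture shows the spokes in the same place.
- **Finish:** The gripper still holds the black handle with a 40 N grip setting and about 6 N of force at the wrist. In the final top view the other things I could see were unmoved; the arm covered part of the valve area.
- **Disagreements:** My first estimate of the wheel's centre was about 1.5 mm off. That caused up to about 13 N of side force during turning, and I corrected the centre before opening the valve. No check failed.

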